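# Sort the seasonings and the teaspoon back into their holders

### The arm

A 6-joint arm with a two-finger parallel gripper is mounted at the origin on a cart in front of the work surface, level with it; the furniture and walls round the work are solid. World frame = base frame: x ahead of the robot, y to its left, z up, the work surface at z = 0. Lengths are in mm, angles in rad, forces in N, time in s.
With the tool pointing down it reaches from about 425 to 1125 mm from the base axis. Payload 14.9 kg.
Tool frame: the origin (TCP) lies midway between the tips of the shut fingers; the grasp point (between the pads) lies 19 mm behind it; z points along the fingers, y is the direction in which the jaws open and shut (so a half turn about z gives the same grasp; the last joint's range is limited). The gripper opens to 91 mm and grips with 3 to 60 N. Pads are 32 mm wide; open, the fingers measure 118 mm over their backs; the gripper's body (76 mm by 178 mm) begins 60 mm behind the grasp point.
Start: joints at [-1.363, 0.379, 1.734, -0, 1.028, -0.033], TCP at [166.93, -679.818, 213.932] pointing down, gripper open.
Joint ranges: [-2.77, 2.77], [-0.74, 2.19], [0, 2.66], [-1.06, 4.2], [0.31, 2.87], [-3.08, 3.08]. Speed limits (rad/s): [1.89, 1.89, 2.39, 3.14, 3.14, 3.14].

### API

Orientations are given as a rotation vector (axis times angle).
In Python, from cell import sensors, eyes, order, finder gives the robot as it stands.
- The arm moves only by the shell command python3 -m creep 'ROWS' [FORCE]. ROWS is a JSON object of lists of equal length, an entry for each row: "turn": the turn, a rotation vector about the tool's x, y, z in degrees, a list of three; "delta_pos": the shift along the tool's x, y, z in mm, a list of three; "fingers": the finger opening in mm, from 0 to 91.2. In form: {"turn": [[wx, wy, wz], ...], "delta_pos": [[x, y, z], ...], "fingers": [fingers, ...]}. A call has exactly 10 rows; each row is the pose to reach, as a shift and turn from the pose commanded when the call began, along the tool's axes at that moment; what a row does not reach only later rows make up. A row lasts 1/12 s, in which the tool goes at most 41.7 mm and 7.16 degrees, less where a joint would pass 70% of its speed; a pose out of reach is approached as far as the arm can. A call with a gripper value outside its range is refused whole. The fingers move at their own pace and stop on an object; FORCE is the grip in N (left out, the last holds). Time passes only in rows, so rows that repeat a pose let the fingers close, or fill a call up. It gives the time, the measured TCP pose, the force and the opening at its end, in the units of the state.
- sensors.get_state(): the state, without advancing time (a new reading comes with each control period).
- eyes.capture(name): name is "scene" or "top" or "wrist"; returns (picture, depth): 400x640x3 uint8, blue, green, red; 400x640 float32, mm along the optical axis (not along the pixel's ray), 0 where there is no reading.
- eyes.calibration(name): a dict with "mtx" (3x3 intrinsics, pixels), "rvec" (rotation vector, rad) and "tvec" (3), from world to camera coordinates, as OpenCV has them. Camera axes: x right, y down, z forward; pixel columns grow to the right and rows downward; lengths in mm; the calibration is good to about 2 mm. A picture is of the moment at which its call begins: read the wrist's pose just before it. calibration takes no time and is no camera call; for the wrist camera it gives the pose at the moment of the call.
- order.finish_job(): hands the job in, once; it reports no verdict.
Trained networks look in the newest picture that a camera, given by its name, has taken for a name from the list of things; names that differ only in an ending like _2 or _b are one class to them, and where a whole thing is asked for, a point or a joint stands for the part that bears it (a point fixed in the world has none). Each returns a list of dicts, best first, with "score" (0 to 1); they miss things now and then, are a little off and sometimes report something else, mostly with a low value. They report only what shows in the picture. A call takes as long as a camera call. They do not tell look-alikes from the thing itself.
- finder.spot_in(thing, camera): "rect" ([left, top, right, bottom] as shares, 0 to 1, of the picture: columns of its width, rows of its height, round what is visible of it).
- finder.silhouettes(thing, camera): "region" (400x640 bool, what is visible of it) and "rect" ([left, top, right, bottom] as shares, 0 to 1, of the picture: columns of its width, rows of its height, round what is visible of it).
- finder.pinpoint(thing, camera): "centre" ([column, row] as shares, 0 to 1, of the picture: columns of its width, rows of its height: a listed point, or the origin of a listed thing).
The state is a dict: "clock": time; "joint_positions": joint angles; "dq": joint speeds; "tau": joint torques, N m; "eef_pos": TCP position; "tcp_rot": TCP orientation; "force": force on the tool from outside, world axes, zero at the start; "moment": the same for the moment, N m; "grip_width": finger opening in mm.
Only numpy, scipy, OpenCV 4.12 (cv2) and the standard library are available. Lean on these libraries where they do the work, as an engineer would, in place of code of your own. Each camera call takes 0.05 s, during which the arm holds its last target.

### The job

Tidy up after cooking: stand the two spice jars from the front of the worktop (not those at the back wall) upright in the wooden spice rack, one in each bay (either way round), stand the salt shaker upright in the small round salt dish, and lay the teaspoon flat and lengthwise inside the long steel spoon tray. Knock nothing over, and leave the tin at the front, the teacup and the egg timer where they are.

Things in the scene. Friction and masses are not known exactly. Their poses are not given: they have to be found in the camera images.
- tall_jar: the taller, slimmer spice jar: round, 42 mm across, 106 mm tall, straight sides, ochre screw cap on top. Loose, stands upright. Origin at the centre of its underside, z up along its axis.
- short_jar: the shorter, wider spice jar: round, 47 mm across, 97 mm tall, red screw cap on top. Loose, stands upright. Origin at the centre of its underside, z up along its axis.
- salt_pot: salt shaker: round, 44 mm across at the bottom and 34 mm at its domed grey cap, 90 mm tall, no paper label. Loose, stands upright. Origin at the centre of its underside, z up along its axis.
- spoon: plain light teaspoon, 139 mm long, lying flat, bowl up. Loose, 20 g. Origin under the middle of its length; x runs along it towards the bowl (bowl 26 mm wide, from 28 to 66 mm along x), z up. At the middle the handle is 9 mm wide and its top 8.5 mm above the surface; the handle's flat end, at -x, is 16 mm wide and 4 mm high. Its centre of mass is 4 mm from the origin towards the bowl.
- spice_rack: spice rack, for the jars: light wooden open-topped box fixed to the worktop, 158 mm (its x) by 82 mm (its y), walls 36 mm high and 6 mm thick, floor 6 mm thick. A cross wall divides it into two equal square bays, 70 mm by 70 mm inside, centred 38 mm from its origin towards its +x and -x. Origin at the centre of its underside.
- salt_dish: salt dish, for the salt shaker: small round brown wooden dish fixed to the worktop, 82 mm across, rim 14 mm high, about 70 mm across inside, flat inner floor 5 mm above the worktop. Origin at the centre of its underside.
- spoon_tray: spoon tray, for the teaspoon: long shallow steel tray fixed to the worktop, 177 mm (its x) by 72 mm (its y), inside about 168 mm by 63 mm, rim 17.5 mm high, inner floor 4 mm above the worktop. Origin at the centre of its underside.
- big_tin: bystander: food tin, 76 mm across, 110 mm tall, loose; to be left alone. Origin at the centre of its underside.
- cup: bystander: wide white teacup with a handle, 90 mm by 114 mm, 60 mm tall, loose; to be left alone. Origin under its middle.
- timer: bystander: round egg timer, 66 mm across, 55 mm tall, loose; to be left alone. Origin at the centre of its underside.
Things that resemble listed ones, but are neither listed nor needed, are in the scene too. What is shaped like the tall_jar but orange or pink is not meant.

How it is judged (in metres and radians):
At the end, for the whole second after the job is handed in: Jars upright (0.1 rad) on the rack floor, one in each bay; shaker upright on the salt dish floor, within 20 mm of its centre; spoon flat on the tray floor (tilt under 0.1 rad), within 22 mm along, 24 mm across and 0.35 rad of the tray; all released and at rest (((x of tall_jar in the frame of spice_rack between 0.018 and 0.058 m and x of short_jar in the frame of spice_rack between -0.058 and -0.018 m) or (x of tall_jar in the frame of spice_rack between -0.058 and -0.018 m and x of short_jar in the frame of spice_rack between 0.018 and 0.058 m)) and y of tall_jar in the frame of spice_rack between -0.02 and 0.02 m and z of each of tall_jar, short_jar in the frame of spice_rack below 0.014 m and angle between each of tall_jar, short_jar, salt_pot, spoon's own z axis and vertical below 0.1 rad and linear speed of each of tall_jar, short_jar, salt_pot, spoon below 0.02 m/s and angular speed of each of tall_jar, short_jar, salt_pot, spoon below 0.2 rad/s and y of short_jar in the frame of spice_rack between -0.02 and 0.02 m and horizontal distance between salt_pot and salt_dish below 0.02 m and z of salt_pot in the frame of salt_dish below 0.012 m and x of spoon in the frame of spoon_tray between -0.022 and 0.022 m and y of spoon in the frame of spoon_tray between -0.024 and 0.024 m and z of spoon in the frame of spoon_tray below 0.012 m and angle between the x axis of spoon and the x axis of spoon_tray, either way round below 0.35 rad); the robot touches nothing.
It fails at once if the tin, the cup or the egg timer is shifted by more than 30 mm (distance of any of big_tin, cup, timer from where it was at the start of the episode above 0.03 m).
It fails at once if a jar or the salt shaker is knocked over (angle between any of tall_jar, short_jar, salt_pot's own z axis and vertical above 1.1 rad).
It also fails if it takes over 118 s, if anything falls off the work surface, if the arm or the gripper's body presses on something with over 40 N, if the wrist force passes 120 N, or if a joint passes its speed limit or range.

## Working session

There is one attempt and no reset: what is moved stays moved. The work goes in short steps, Python scripts to look and compute and a shell command to move; the robot and the scene stay as the last step left them, time stands still between calls to the robot, and variables do not carry over. Pictures are saved under pics/ and viewed, and the job is handed in when it is done.

```bash
ls; mkdir -p pics; python3 - <<'E'
from cell import sensors, eyes
import cv2
print(sensors.get_state())
for n in ("scene","top"):
    p,d=eyes.capture(n); cv2.imwrite(f"pics/{n}0.png",p)
    c=eyes.calibration(n); print(n,c)
E
```

```text
pics
{'clock': 0.0, 'joint_positions': array([-1.36333735e+00,  3.79420448e-01,  1.73476608e+00, -2.36586810e-05,
        1.02848351e+00, -3.33164649e-02]), 'dq': array([ 3.46655686e-05,  6.51886456e-04,  2.36947814e-04, -1.23990292e-03,
        2.58188176e-04,  3.59548323e-04]), 'tau': array([ 7.23429894e-04, -7.63715529e+01, -4.34370589e+01,  6.49317121e-02,
        4.24425351e-02, -7.80394817e-05]), 'eef_pos': array([ 166.81748516, -679.43489208,  213.28722062]), 'tcp_rot': array([-3.11778817e+00, -3.77186621e-01,  1.78807647e-04]), 'force': array([-0.10352936, -0.0759933 ,  0.4712469 ]), 'moment': array([ 0.03018102,  0.00788268, -0.01957269]), 'grip_width': 91.59615982587228}
scene {'mtx': array([[361.97308745,   0.        , 321.89385255],
       [  0.        , 361.97308745, 202.2921565 ],
       [  0.        ,   0.        ,   1.        ]]), 'rvec': array([ 0.70970038, -2.70739431,  0.97331548]), 'tvec': array([462.76818772, 217.69174741, 991.93433964])}
top {'mtx': array([[392.26990008,   0.        , 317.69859915],
       [  0.        , 392.26990008, 194.7008946 ],
       [  0.        ,   0.        ,   1.        ]]), 'rvec': array([ 2.14791613, -2.19189749,  0.11658579]), 'tvec': array([  39.62020384,  520.64468916, 1287.45319085])}
```

View pics/scene0.png

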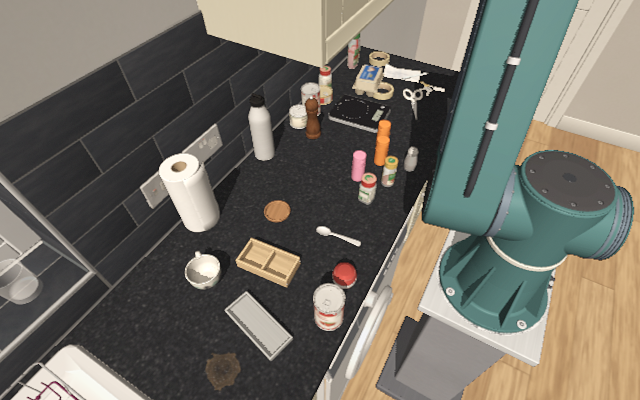

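View pics/top0.png

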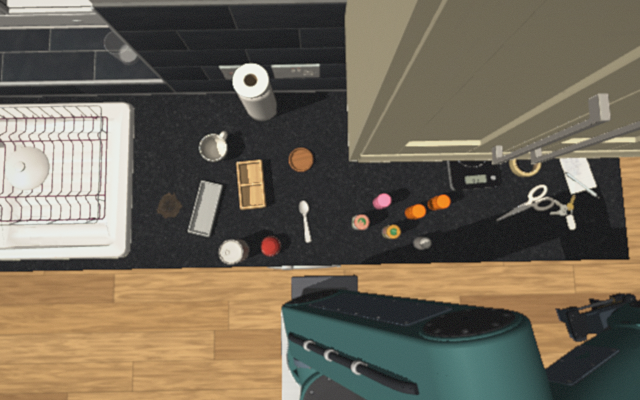

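```bash
cat > h.py <<'E'
import numpy as np, cv2
from cell import sensors, eyes, finder
def cam(n):
    c=eyes.calibration(n); R,_=cv2.Rodrigues(np.array(c["rvec"])); return c["mtx"],R,np.array(c["tvec"]).ravel()
def world(n,d,C=None):
    K,R,t=C or cam(n); v,u=np.mgrid[0:400,0:640]
    P=np.stack([(u-K[0,2])/K[0,0]*d,(v-K[1,2])/K[1,1]*d,d],-1)
    return (P-t)@R
def ray(n,u,v,z,C=None):
    K,R,t=C or cam(n); r=R.T@np.array([(u-K[0,2])/K[0,0],(v-K[1,2])/K[1,1],1]); o=-R.T@t
    return o+r*(z-o[2])/r[2]
E
python3 - <<'E'
from h import *
for n in ("top","scene"):
    p,d=eyes.capture(n); W=world(n,d); C=cam(n)
    if n=="top":
        cv2.imwrite("pics/c1.png",cv2.resize(p[130:280,160:460],None,fx=2.6,fy=2.6,interpolation=cv2.INTER_CUBIC))
    else: cv2.imwrite("pics/c2.png",cv2.resize(p[80:220,300:480],None,fx=4,fy=4,interpolation=cv2.INTER_CUBIC))
    for th in "tall_jar short_jar salt_pot spoon spice_rack salt_dish spoon_tray big_tin cup timer".split():
        for r in finder.silhouettes(th,n)[:4]:
            if r["score"]<.3: continue
            m=r["region"]&(d>0); q=W[m]; zt=np.percentile(q[:,2],95)
            tp=q[q[:,2]>zt-8]; a=(np.array(r["rect"])*[640,400,640,400]).round()
            print(n,th,round(r["score"],2),a,"ztop",zt.round(),"topc",((tp.min(0)+tp.max(0))/2).round(),"med",np.median(q,0).round(), "rect",cv2.minAreaRect(q[:,:2].astype(np.float32)))
E
```

```text
top tall_jar 0.63 [369. 194. 392. 207.] ztop 108.0 topc [ 493. -176.  107.] med [ 490. -170.  104.] rect ((492.4027404785156, -175.6424560546875), (40.15803146362305, 39.04539489746094), 1.3027667999267578)
top tall_jar 0.61 [382. 225. 402. 238.] ztop 108.0 topc [ 395. -203.  106.] med [ 395. -197.  103.] rect ((395.3151550292969, -213.0076446533203), (61.65019226074219, 39.88519287109375), 88.7732162475586)
top tall_jar 0.53 [404. 203. 427. 217.] ztop 109.0 topc [ 459. -284.  107.] med [ 456. -276.  103.] rect ((456.6525573730469, -282.64569091796875), (39.47617721557617, 38.69614791870117), 56.267189025878906)
top tall_jar 0.5 [430. 196. 450. 210.] ztop 109.0 topc [ 486. -364.  106.] med [ 484. -355.  101.] rect ((487.5281677246094, -378.068115234375), (68.2093734741211, 55.440467834472656), 67.9929428100586)
top short_jar 0.49 [350. 217. 366. 227.] ztop 101.0 topc [ 426. -105.   99.] med [425. -99.  96.] rect ((424.92138671875, -103.21354675292969), (54.1534423828125, 48.17308807373047), 46.92203903198242)
top short_jar 0.33 [300. 199. 313. 241.] ztop 11.0 topc [437.  76.   8.] me
[... 4075 characters left out ...]
6.] rect ((352.07177734375, 280.4181213378906), (83.23992919921875, 127.54419708251953), 30.36060905456543)
scene cup 0.73 [184. 253. 222. 288.] ztop 60.0 topc [685. 377.  58.] med [699. 371.  33.] rect ((700.3837280273438, 377.65911865234375), (124.34339904785156, 86.38480377197266), 2.7376015186309814)
scene timer 0.66 [333. 264. 359. 292.] ztop 55.0 topc [354. 193.  53.] med [351. 203.  48.] rect ((363.7045593261719, 189.0828857421875), (61.139747619628906, 84.51948547363281), 56.57012176513672)
scene timer 0.46 [223. 292. 291. 362.] ztop 18.0 topc [484. 413.  16.] med [483. 413.   5.] rect ((488.9337158203125, 409.0152893066406), (78.85485076904297, 188.05174255371094), 76.3367691040039)
```

View pics/c1.png

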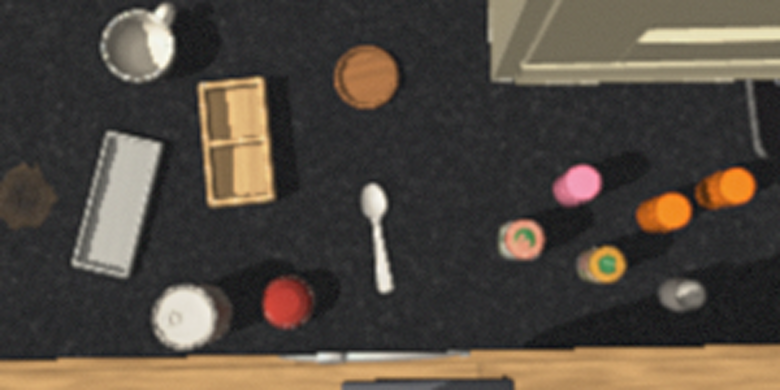

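View pics/c2.png

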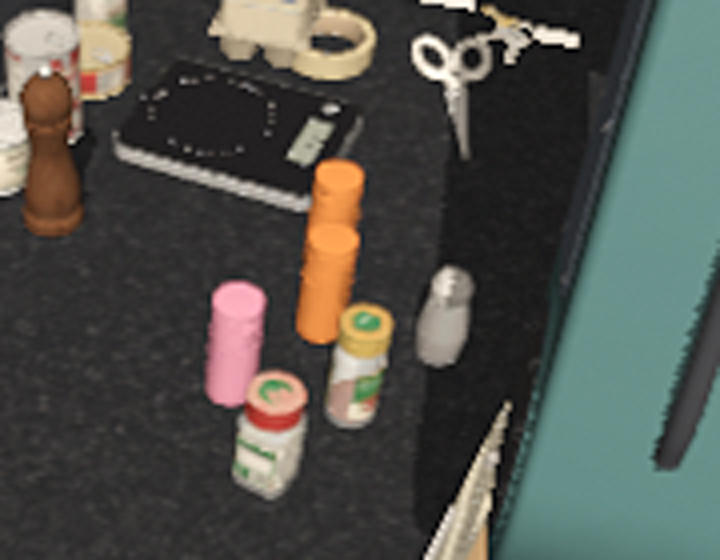

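```bash
cat >> h.py <<'E'
from scipy.spatial.transform import Rotation as Ro
def pose(): 
    s=sensors.get_state(); return np.array(s["eef_pos"]),Ro.from_rotvec(s["tcp_rot"]),s
def plan(x,y,z,psi=0):
    p,R,s=pose(); T=Ro.from_matrix(np.array([[np.cos(psi),np.sin(psi),0],[np.sin(psi),-np.cos(psi),0],[0,0,-1]]))
    X=R.as_matrix()[:,0]
    print("t",round(s["clock"],2),"at",p.round(1),"psi",round(float(np.degrees(np.arctan2(X[1],X[0]))),2),"w",round(s["grip_width"],1),"F",np.array(s["force"]).round(1),"j",np.array(s["joint_positions"]).round(2))
    print("  delta",R.inv().apply(np.array([x,y,z])-p).round(1),"turn",np.degrees((R.inv()*T).as_rotvec()).round(1))
E
python3 - <<'E'
from h import *
for n in ("top","scene"):
    p,d=eyes.capture(n); W=world(n,d)
    k=(d>0)&(W[...,2]>220)&(W[...,0]>300)
    print(n,"cab", [ (np.percentile(W[k][:,i],[1,5,50,99]).round()) for i in range(3)])
    for v,u in ((159,352),(155,380),(158,450),(100,352)) if n=="top" else ((60,322),(30,205),(62,330),(20,300)): print((u,v),W[v,u].round())
    q=W[(d>0)&(abs(W[...,2]-36)<3)&(abs(W[...,0]-562)<100)&(abs(W[...,1]-255)<65)]; print("rack",cv2.minAreaRect(q[:,:2].astype(np.float32)),len(q))
    q=W[(d>0)&(abs(W[...,2]-17)<3)&(abs(W[...,0]-485)<110)&(abs(W[...,1]-413)<75)]; print("tray",cv2.minAreaRect(q[:,:2].astype(np.float32)),len(q))
    q=W[(d>0)&(abs(W[...,2]-14)<3)&(abs(W[...,0]-647)<60)&(abs(W[...,1]-86)<60)]; print("dish",cv2.minEnclosingCircle(q[:,:2].astype(np.float32)),len(q))
plan(425,-102,215)
E
```

```text
top cab [array([520., 550., 563., 901.]), array([-567., -392., -108.,  504.]), array([ 227.,  289.,  791., 1060.])]
(352, 159) [553. -47. 474.]
(380, 155) [ 553. -103.  515.]
(450, 158) [ 550. -264.  479.]
(352, 100) [651. -40. 581.]
rack ((561.898681640625, 253.60809326171875), (157.31373596191406, 82.22447204589844), 5.306192874908447) 187
tray ((486.02508544921875, 410.389404296875), (73.21728515625, 177.34884643554688), 75.91316223144531) 161
dish ((646.8098754882812, 86.44825744628906), 40.55176544189453) 67
scene cab [array([550., 560., 896., 941.]), array([-283., -132.,  246.,  530.]), array([225., 239., 470., 651.])]
(322, 60) [553. -44. 477.]
(205, 30) [896. -37. 471.]
(330, 62) [ 893. -714.   53.]
(300, 20) [605. -41. 556.]
rack ((561.4193115234375, 256.2245788574219), (158.89834594726562, 83.61935424804688), 5.0949578285217285) 364
tray ((485.2688903808594, 412.3914489746094), (73.27294158935547, 179.77267456054688), 75.99678802490234) 376
dish ((647.2210693359375, 88.93792724609375), 41.431217193603516) 97
t 1.3 at [ 166.9 -679.8  213.9] psi 13.8 w 91.0 F [-0.1 -0.6  0.2] j [-1.36  0.38  1.73  0.    1.03 -0.03]
  delta [ 388.4 -499.6   -1.1] turn [ 0.  -0.  13.8]
```

```bash
python3 -m creep '{"turn":[[0,0,1],[0,0,3],[0,0,5],[0,0,7],[0,0,9],[0,0,11],[0,0,13],[0,0,13.8],[0,0,13.8],[0,0,13.8]],"delta_pos":[[15,-18,0],[40,-47,0],[65,-77,0],[91,-108,0],[117,-138,0],[143,-169,0],[169,-200,0],[195,-231,0],[221,-261,0],[247,-292,0]],"fingers":[75,75,75,75,75,75,75,75,75,75]}' 30; python3 -c "
from h import *
plan(425,-102,150)"
```

```text
clock: 2.13
eef_pos: [337.6, -335.7, 214.2]
tcp_rot: [3.141, -0.001, 0.001]
force: [1.0, -0.4, 0.4]
grip_width: 75.3
t 2.13 at [ 337.6 -335.7  214.2] psi -0.03 w 75.3 F [ 1.  -0.4  0.4] j [-0.83  0.02  2.18  0.    0.95  0.74]
  delta [  87.2 -233.8   64.1] turn [ 0. -0. -0.]
```

```bash
python3 -m creep '{"turn":[[0,0,0],[0,0,0],[0,0,0],[0,0,0],[0,0,0],[0,0,0],[0,0,0],[0,0,0],[0,0,0],[0,0,0]],"delta_pos":[[14,-35,0],[28,-70,0],[42,-105,5],[56,-140,10],[70,-175,15],[82,-210,20],[87,-228,25],[87.5,-235,30],[87.5,-235,30],[87.5,-235,30]],"fingers":[75,75,75,75,75,75,75,75,75,75]}'; python3 -c "
from h import *
plan(425,-102,41)
p,d=eyes.capture('wrist');cv2.imwrite('pics/w1.png',p)
C=cam('wrist');W=world('wrist',d,C)
for r in finder.silhouettes('short_jar','wrist')[:3]:
    q=W[r['region']&(d>0)]; q=q[q[:,2]>85]; print(r['score'],cv2.minEnclosingCircle(q[:,:2].astype(np.float32)) if len(q) else 0)
"
```

```text
clock: 2.97
eef_pos: [424.4, -102.7, 183.9]
tcp_rot: [3.142, 0.001, -0.001]
force: [0.7, -0.8, 0.5]
grip_width: 74.8
t 2.97 at [ 424.4 -102.7  183.9] psi 0.03 w 74.8 F [ 0.7 -0.8  0.5] j [-0.29 -0.01  2.27 -0.    0.88  1.28]
  delta [  0.6  -0.7 142.9] turn [0. 0. 0.]
0.88 ((425.4639587402344, -106.36290740966797), 22.767383575439453)
0.26 0
```

View pics/w1.png

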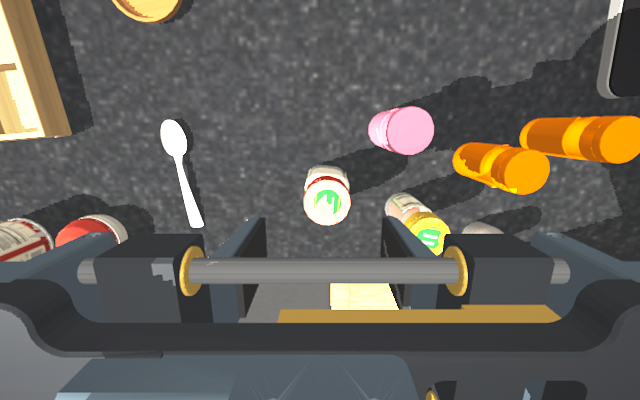

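```bash
python3 -m creep '{"turn":[[0,0,0],[0,0,0],[0,0,0],[0,0,0],[0,0,0],[0,0,0],[0,0,0],[0,0,0],[0,0,0],[0,0,0]],"delta_pos":[[1,2,10],[1,2,30],[1,2,55],[1,2,80],[1,2,105],[1,2,125],[1,2,138],[1,2,141],[1,2,141],[1,2,141]],"fingers":[75,75,75,75,75,75,75,75,75,75]}' && python3 -m creep '{"turn":[[0,0,0],[0,0,0],[0,0,0],[0,0,0],[0,0,0],[0,0,0],[0,0,0],[0,0,0],[0,0,0],[0,0,0]],"delta_pos":[[0,0,0],[0,0,0],[0,0,0],[0,0,0],[0,0,0],[0,0,0],[0,0,0],[0,0,0],[0,0,0],[0,0,0]],"fingers":[40,40,40,40,40,40,40,40,40,40]}' 30
```

```text
clock: 3.9
eef_pos: [425.9, -104.9, 43.2]
tcp_rot: [3.142, -0.001, 0.0]
force: [-0.3, -0.9, 0.4]
grip_width: 75.2
clock: 4.73
eef_pos: [426.1, -104.4, 43.2]
tcp_rot: [3.141, 0.0, 0.001]
force: [-0.3, -0.5, 7.4]
grip_width: 46.5
```

```bash
python3 -m creep '{"turn":[[0,0,0],[0,0,0],[0,0,0],[0,0,0],[0,0,0],[0,0,-1],[0,0,-2],[0,0,-3],[0,0,-4],[0,0,-5.2]],"delta_pos":[[0,0,-10],[0,0,-30],[3,-6,-55],[10,-20,-80],[20,-42,-95],[33,-69,-105],[48,-100,-107],[64,-133,-107],[80,-167,-107],[96,-200,-107]],"fingers":[40,40,40,40,40,40,40,40,40,40]}' && python3 -c "
from h import *
plan(599.5,258.4,150,np.radians(5.2))"
```

```text
clock: 5.57
eef_pos: [521.9, 97.6, 150.7]
tcp_rot: [-3.138, -0.144, -0.0]
force: [-0.2, -0.3, -0.8]
grip_width: 46.7
t 5.57 at [521.9  97.6 150.7] psi 5.25 w 46.7 F [-0.2 -0.3 -0.8] j [0.14 0.21 2.11 0.   0.83 1.62]
  delta [  92.  -153.1    0.7] turn [-0. -0.  0.]
```

```bash
python3 -m creep '{"turn":[[0,0,0],[0,0,0],[0,0,0],[0,0,0],[0,0,0],[0,0,0],[0,0,0],[0,0,0],[0,0,0],[0,0,0]],"delta_pos":[[18,-30,0],[36,-60,0],[54,-90,0],[70,-118,0],[83,-139,0],[90,-151,0],[92,-154,0],[92,-154,0],[92,-154,0],[92,-154,0]],"fingers":[40,40,40,40,40,40,40,40,40,40]}' && python3 -c "
from h import *
plan(599.5,258.4,52,np.radians(5.2))
p,d=eyes.capture('wrist');cv2.imwrite('pics/w2.png',p)
W=world('wrist',d)
q=W[(d>0)&(abs(W[...,2]-36)<3)&(abs(W[...,0]-562)<100)&(abs(W[...,1]-255)<65)]; print('rack',cv2.minAreaRect(q[:,:2].astype(np.float32)),len(q))
"
```

```text
clock: 6.4
eef_pos: [598.8, 256.1, 149.9]
tcp_rot: [3.138, 0.141, -0.001]
force: [0.4, -0.1, -2.1]
grip_width: 46.5
t 6.4 at [598.8 256.1 149.9] psi 5.15 w 46.5 F [ 0.4 -0.1 -2.1] j [ 0.37  0.38  1.86 -0.    0.9   1.85]
  delta [ 1.  -2.2 97.9] turn [ 0.   0.  -0.1]
rack ((604.2517700195312, 258.0272216796875), (69.15206146240234, 82.25484466552734), 4.968594551086426) 1043
```

View pics/w2.png

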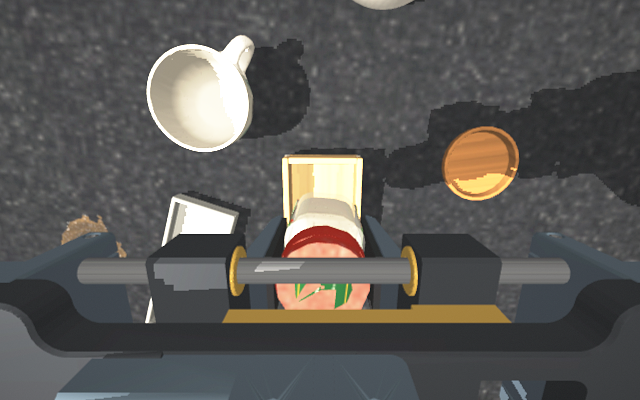

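```bash
python3 -m creep '{"turn":[[0,0,0],[0,0,0],[0,0,0],[0,0,0],[0,0,0],[0,0,0],[0,0,0],[0,0,0],[0,0,0],[0,0,0]],"delta_pos":[[0.5,-2,5],[0.5,-2,20],[0.5,-2,40],[0.5,-2,60],[0.5,-2,78],[0.5,-2,90],[0.5,-2,96],[0.5,-2,98.5],[0.5,-2,99.5],[0.5,-2,99.5]],"fingers":[40,40,40,40,40,40,40,40,40,40]}' && python3 -m creep '{"turn":[[0,0,0],[0,0,0],[0,0,0],[0,0,0],[0,0,0],[0,0,0],[0,0,0],[0,0,0],[0,0,0],[0,0,0]],"delta_pos":[[0,0,0],[0,0,0],[0,0,0],[0,0,0],[0,0,0],[0,0,0],[0,0,-5],[0,0,-30],[0,0,-65],[0,0,-100]],"fingers":[50,60,75,75,75,75,75,75,75,75]}'
```

```text
clock: 7.28
eef_pos: [600.1, 259.5, 50.9]
tcp_rot: [-3.138, -0.142, -0.001]
force: [0.7, -0.1, -2.0]
grip_width: 46.4
clock: 8.12
eef_pos: [599.0, 259.1, 151.2]
tcp_rot: [3.138, 0.142, -0.003]
force: [1.0, 0.6, 0.3]
grip_width: 75.3
```

```bash
python3 -m creep '{"turn":[[0,0,0],[0,0,1],[0,0,2],[0,0,3],[0,0,4],[0,0,5.2],[0,0,5.2],[0,0,5.2],[0,0,5.2],[0,0,5.2]],"delta_pos":[[-7,13,-8],[-22,39,-16],[-41,73,-24],[-60,107,-24],[-79,141,-24],[-98,175,-24],[-117,209,-24],[-136,243,-24],[-155,277,-24],[-174,311,-24]],"fingers":[70,70,70,70,70,70,70,70,70,70]}'; python3 -c "
from h import *
plan(394,-201,175)"
```

```text
clock: 8.95
eef_pos: [453.6, -67.5, 174.9]
tcp_rot: [3.141, 0.001, 0.001]
force: [1.5, -0.2, -0.4]
grip_width: 70.0
t 8.95 at [453.6 -67.5 174.9] psi 0.02 w 70.0 F [ 1.5 -0.2 -0.4] j [-0.2   0.05  2.23 -0.    0.86  1.37]
  delta [-5.960e+01  1.335e+02 -1.000e-01] turn [ 0. -0.  0.]
```

```bash
python3 -m creep '{"turn":[[0,0,0],[0,0,0],[0,0,0],[0,0,0],[0,0,0],[0,0,0],[0,0,0],[0,0,0],[0,0,0],[0,0,0]],"delta_pos":[[-15,33,0],[-29,65,0],[-42,93,0],[-52,116,0],[-57,128,0],[-59,132,0],[-59.5,133,0],[-59.5,133,0],[-59.5,133,0],[-59.5,133,0]],"fingers":[70,70,70,70,70,70,70,70,70,70]}'; python3 -c "
from h import *
plan(394,-201,53)
p,d=eyes.capture('wrist');cv2.imwrite('pics/w3.png',p)
C=cam('wrist');W=world('wrist',d,C)
for r in finder.silhouettes('tall_jar','wrist')[:4]:
    q=W[r['region']&(d>0)]; q=q[q[:,2]>95]; print(r['score'],cv2.minEnclosingCircle(q[:,:2].astype(np.float32)) if len(q) else 0)
"
```

```text
clock: 9.78
eef_pos: [395.4, -198.4, 174.4]
tcp_rot: [-3.141, -0.002, 0.0]
force: [0.2, 1.2, -0.3]
grip_width: 69.8
t 9.78 at [ 395.4 -198.4  174.4] psi 0.06 w 69.8 F [ 0.2  1.2 -0.3] j [-0.52  0.02  2.26  0.    0.86  1.05]
  delta [ -1.4   2.7 121.4] turn [-0.   0.   0.1]
0.75 ((491.9003601074219, -178.23464965820312), 20.857614517211914)
0.71 ((455.54931640625, -285.0238342285156), 20.779251098632812)
0.69 ((483.7834777832031, -364.18341064453125), 21.232391357421875)
```

View pics/w3.png

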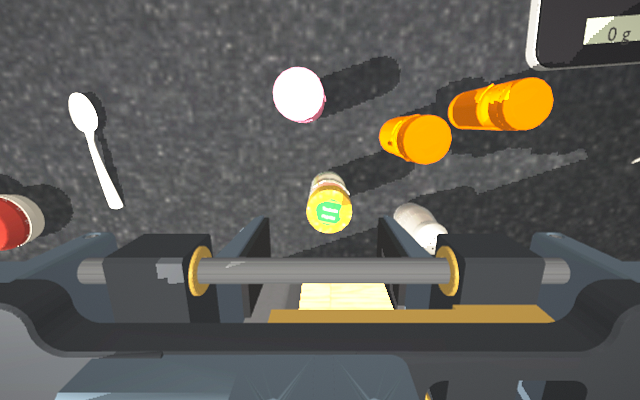

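```bash
python3 -m creep '{"turn":[[0,0,0],[0,0,0],[0,0,0],[0,0,0],[0,0,0],[0,0,0],[0,0,0],[0,0,0],[0,0,0],[0,0,0]],"delta_pos":[[-1,2.5,10],[-1,2.5,30],[-1,2.5,55],[-1,2.5,80],[-1,2.5,105],[-1,2.5,118],[-1,2.5,122],[-1,2.5,122],[-1,2.5,122],[-1,2.5,122]],"fingers":[70,70,70,70,70,70,70,70,70,70]}' && python3 -m creep '{"turn":[[0,0,0],[0,0,0],[0,0,0],[0,0,0],[0,0,0],[0,0,0],[0,0,0],[0,0,0],[0,0,0],[0,0,0]],"delta_pos":[[0,0,0],[0,0,0],[0,0,0],[0,0,0],[0,0,0],[0,0,0],[0,0,0],[0,0,0],[0,0,0],[0,0,0]],"fingers":[35,35,35,35,35,35,35,35,35,35]}' 30
```

```text
clock: 10.72
eef_pos: [394.6, -201.9, 53.2]
tcp_rot: [3.141, 0.0, 0.002]
force: [-0.1, -0.6, -0.4]
grip_width: 70.0
clock: 11.55
eef_pos: [394.3, -201.7, 52.6]
tcp_rot: [3.141, -0.0, 0.0]
force: [-0.3, -0.0, 6.0]
grip_width: 40.9
```

```bash
python3 -m creep '{"turn":[[0,0,0],[0,0,0],[0,0,0],[0,0,0],[0,0,0],[0,0,-1],[0,0,-2],[0,0,-3],[0,0,-4],[0,0,-5.2]],"delta_pos":[[0,0,-10],[0,0,-30],[2,-6,-55],[7,-22,-80],[14,-48,-95],[23,-80,-105],[32,-113,-107],[41,-146,-107],[50,-179,-107],[60,-212,-107]],"fingers":[35,35,35,35,35,35,35,35,35,35]}' && python3 -c "
from h import *
plan(523.5,251.5,160,np.radians(5.2))"
```

```text
clock: 12.38
eef_pos: [453.9, 12.1, 160.1]
tcp_rot: [3.138, 0.144, 0.001]
force: [0.9, -1.2, -0.5]
grip_width: 41.1
t 12.38 at [453.9  12.1 160.1] psi 5.24 w 41.1 F [ 0.9 -1.2 -0.5] j [-0.02  0.07  2.25 -0.    0.83  1.45]
  delta [ 9.12e+01 -2.32e+02  2.00e-01] turn [ 0. -0.  0.]
```

```bash
python3 -m creep '{"turn":[[0,0,0],[0,0,0],[0,0,0],[0,0,0],[0,0,0],[0,0,0],[0,0,0],[0,0,0],[0,0,0],[0,0,0]],"delta_pos":[[13,-33,0],[26,-66,0],[40,-102,0],[54,-138,0],[68,-173,0],[80,-204,0],[88,-224,0],[91,-231,0],[91,-232,0],[91,-232,0]],"fingers":[35,35,35,35,35,35,35,35,35,35]}' && python3 -c "
from h import *
plan(523.5,251.5,60,np.radians(5.2))
p,d=eyes.capture('scene');cv2.imwrite('pics/s3.png',cv2.resize(p[180:380,180:440],None,fx=3,fy=3))
p,d=eyes.capture('wrist');cv2.imwrite('pics/w4.png',p)
"
```

```text
clock: 13.22
eef_pos: [523.1, 249.2, 159.4]
tcp_rot: [3.138, 0.143, -0.001]
force: [-0.7, -0.4, -2.1]
grip_width: 40.8
t 13.22 at [523.1 249.2 159.4] psi 5.22 w 40.8 F [-0.7 -0.4 -2.1] j [ 0.4   0.27  2.01 -0.    0.87  1.88]
  delta [ 0.7 -2.3 99.4] turn [0. 0. 0.]
```

View pics/s3.png

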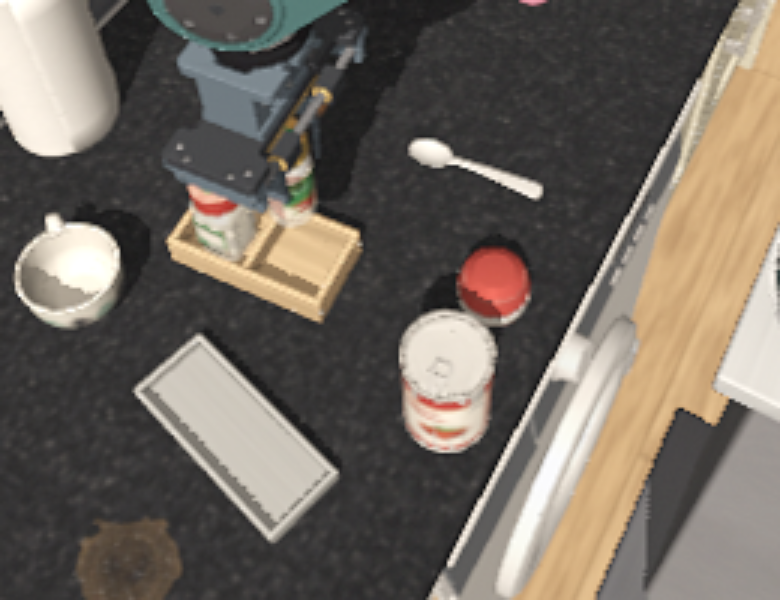

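View pics/w4.png

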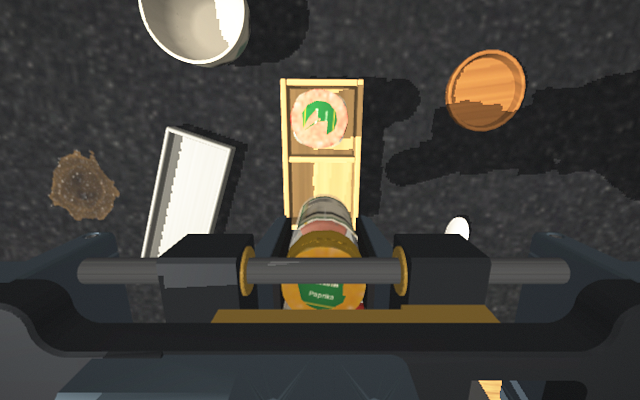

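```bash
python3 -m creep '{"turn":[[0,0,0],[0,0,0],[0,0,0],[0,0,0],[0,0,0],[0,0,0],[0,0,0],[0,0,0],[0,0,0],[0,0,0]],"delta_pos":[[0.5,-2,5],[0.5,-2,20],[0.5,-2,40],[0.5,-2,60],[0.5,-2,78],[0.5,-2,90],[0.5,-2,96],[0.5,-2,98.5],[0.5,-2,99.5],[0.5,-2,99.5]],"fingers":[35,35,35,35,35,35,35,35,35,35]}' && python3 -m creep '{"turn":[[0,0,0],[0,0,0],[0,0,0],[0,0,0],[0,0,0],[0,0,0],[0,0,0],[0,0,0],[0,0,0],[0,0,0]],"delta_pos":[[0,0,0],[0,0,0],[0,0,0],[0,0,0],[0,0,0],[0,0,0],[0,0,-5],[0,0,-30],[0,0,-65],[0,0,-100]],"fingers":[45,55,70,70,70,70,70,70,70,70]}'; python3 -c "
from h import *
plan(355,-304,165)"
```

```text
clock: 14.15
eef_pos: [524.4, 251.8, 60.5]
tcp_rot: [-3.138, -0.142, -0.001]
force: [-0.8, 0.9, -1.6]
grip_width: 40.9
clock: 14.98
eef_pos: [523.3, 251.4, 160.8]
tcp_rot: [3.138, 0.142, -0.003]
force: [1.9, -0.1, 0.7]
grip_width: 70.0
t 14.98 at [523.3 251.4 160.8] psi 5.2 w 70.0 F [ 1.9 -0.1  0.7] j [0.41 0.27 2.   0.   0.87 1.89]
  delta [-217.9  537.9   -3.5] turn [0.  0.1 5.2]
```

```bash
python3 -m creep '{"turn":[[0,0,0],[0,0,1],[0,0,2],[0,0,3],[0,0,4],[0,0,5.2],[0,0,5.2],[0,0,5.2],[0,0,5.2],[0,0,5.2]],"delta_pos":[[-5,16,-2],[-14,47,-4],[-25,82,-4],[-36,119,-4],[-47,156,-4],[-58,193,-4],[-69,230,-4],[-81,268,-4],[-93,306,-4],[-104.5,343,-4]],"fingers":[70,70,70,70,70,70,70,70,70,70]}'; python3 -c "
from h import *
plan(355,-304,165)"
```

```text
clock: 15.82
eef_pos: [450.2, -101.2, 164.3]
tcp_rot: [3.141, 0.0, 0.001]
force: [0.9, 0.8, 0.1]
grip_width: 70.1
t 15.82 at [ 450.2 -101.2  164.3] psi 0.01 w 70.1 F [0.9 0.8 0.1] j [-0.27  0.07  2.23 -0.    0.84  1.3 ]
  delta [-95.2 202.8  -0.7] turn [ 0. -0.  0.]
```

```bash
python3 -m creep '{"turn":[[0,0,0],[0,0,0],[0,0,0],[0,0,0],[0,0,0],[0,0,0],[0,0,0],[0,0,0],[0,0,0],[0,0,0]],"delta_pos":[[-14,35,0],[-29,70,0],[-45,105,0],[-61,140,0],[-77,170,0],[-88,190,0],[-94,200,0],[-95,202,0],[-95,202,0],[-95,202,0]],"fingers":[70,70,70,70,70,70,70,70,70,70]}'; python3 -c "
from h import *
plan(355,-304,165)
p,d=eyes.capture('wrist');cv2.imwrite('pics/w5.png',p)
C=cam('wrist');W=world('wrist',d,C)
for n in ('wrist','scene','top'):
  p,d=eyes.capture(n); W=world(n,d)
  q=W[(d>0)&(abs(W[...,0]-355)<45)&(abs(W[...,1]+304)<45)]
  for a in (20,40,60,75,82):
    s=q[abs(q[:,2]-a)<5]
    if len(s)>3: print(n,a,len(s),s.min(0).round(),s.max(0).round())
"
```

```text
clock: 16.65
eef_pos: [356.3, -300.5, 163.9]
tcp_rot: [-3.141, -0.001, 0.0]
force: [-0.2, 0.4, -0.6]
grip_width: 69.8
t 16.65 at [ 356.3 -300.5  163.9] psi 0.02 w 69.8 F [-0.2  0.4 -0.6] j [-0.75  0.08  2.22  0.    0.84  0.82]
  delta [-1.3  3.5 -1.1] turn [-0.  0.  0.]
wrist 20 14 [ 368. -319.   15.] [ 375. -292.   25.]
wrist 40 147 [ 346. -328.   35.] [ 375. -288.   45.]
wrist 60 111 [ 353. -325.   55.] [ 372. -291.   64.]
wrist 75 179 [ 338. -327.   70.] [ 372. -293.   80.]
wrist 82 595 [ 338. -326.   77.] [ 371. -293.   87.]
scene 20 22 [ 335. -298.   16.] [ 375. -285.   25.]
scene 40 38 [ 336. -309.   35.] [ 376. -284.   45.]
scene 60 28 [ 339. -308.   56.] [ 373. -290.   64.]
scene 75 27 [ 340. -312.   70.] [ 373. -288.   80.]
scene 82 44 [ 340. -318.   77.] [ 372. -288.   87.]
```

View pics/w5.png

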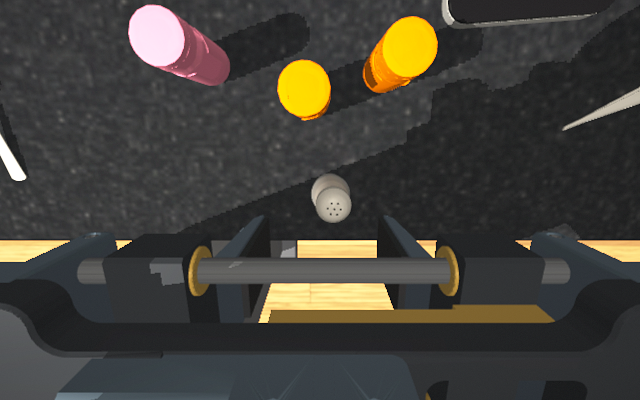

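```bash
python3 -m creep '{"turn":[[0,0,0],[0,0,0],[0,0,0],[0,0,0],[0,0,0],[0,0,0],[0,0,0],[0,0,0],[0,0,0],[0,0,0]],"delta_pos":[[-0.5,2,5],[-0.5,4,25],[-0.5,5,50],[-0.5,5,80],[-0.5,5,105],[-0.5,5,119],[-0.5,5,123],[-0.5,5,123],[-0.5,5,123],[-0.5,5,123]],"fingers":[70,70,70,70,70,70,70,70,70,70]}' && python3 -m creep '{"turn":[[0,0,0],[0,0,0],[0,0,0],[0,0,0],[0,0,0],[0,0,0],[0,0,0],[0,0,0],[0,0,0],[0,0,0]],"delta_pos":[[0,0,0],[0,0,0],[0,0,0],[0,0,0],[0,0,0],[0,0,0],[0,0,0],[0,0,0],[0,0,0],[0,0,0]],"fingers":[25,25,25,25,25,25,25,25,25,25]}' 25
```

```text
clock: 17.68
eef_pos: [356.1, -306.8, 41.9]
tcp_rot: [3.14, 0.0, 0.002]
force: [0.4, -0.2, 0.7]
grip_width: 70.0
clock: 18.52
eef_pos: [355.7, -306.5, 41.1]
tcp_rot: [3.141, -0.0, 0.001]
force: [0.7, -2.0, 3.5]
grip_width: 37.5
```

```bash
python3 -m creep '{"turn":[[0,0,0],[0,0,0],[0,0,0],[0,0,0],[0,0,0],[0,0,0],[0,0,0],[0,0,0],[0,0,0],[0,0,0]],"delta_pos":[[0,0,-10],[0,0,-30],[1,-4,-55],[7,-18,-80],[16,-42,-95],[28,-73,-100],[41,-106,-100],[54,-140,-100],[67,-174,-100],[80,-208,-100]],"fingers":[25,25,25,25,25,25,25,25,25,25]}' && python3 -c "
from h import *
plan(647,87.5,141)"
```

```text
clock: 19.35
eef_pos: [435.3, -96.5, 141.5]
tcp_rot: [-3.141, 0.001, 0.0]
force: [0.6, -1.0, 0.1]
grip_width: 37.5
t 19.35 at [435.3 -96.5 141.5] psi -0.02 w 37.5 F [ 0.6 -1.   0.1] j [-0.27  0.09  2.27  0.    0.78  1.3 ]
  delta [ 211.6 -184.     0.5] turn [-0.  0. -0.]
```

```bash
python3 -m creep '{"turn":[[0,0,0],[0,0,0],[0,0,0],[0,0,0],[0,0,0],[0,0,0],[0,0,0],[0,0,0],[0,0,0],[0,0,0]],"delta_pos":[[18,-26,0],[40,-54,0],[65,-82,0],[93,-108,0],[122,-132,0],[151,-153,0],[178,-169,0],[200,-181,0],[210,-185.5,0],[211,-186,0]],"fingers":[25,25,25,25,25,25,25,25,25,25]}' && python3 -c "
from h import *
plan(647,87.5,46.5)
p,d=eyes.capture('wrist');cv2.imwrite('pics/w6.png',p)
p,d=eyes.capture('scene');cv2.imwrite('pics/s6.png',cv2.resize(p[100:300,180:440],None,fx=3,fy=3))
"
```

```text
clock: 20.18
eef_pos: [647.5, 88.5, 141.1]
tcp_rot: [-3.141, -0.001, -0.0]
force: [-0.0, 0.0, -1.0]
grip_width: 37.3
t 20.18 at [647.5  88.5 141.1] psi 0.05 w 37.3 F [-0.  0. -1.] j [0.1  0.4  1.86 0.   0.88 1.67]
  delta [-0.5  1.  94.6] turn [-0. -0.  0.]
```

View pics/s6.png

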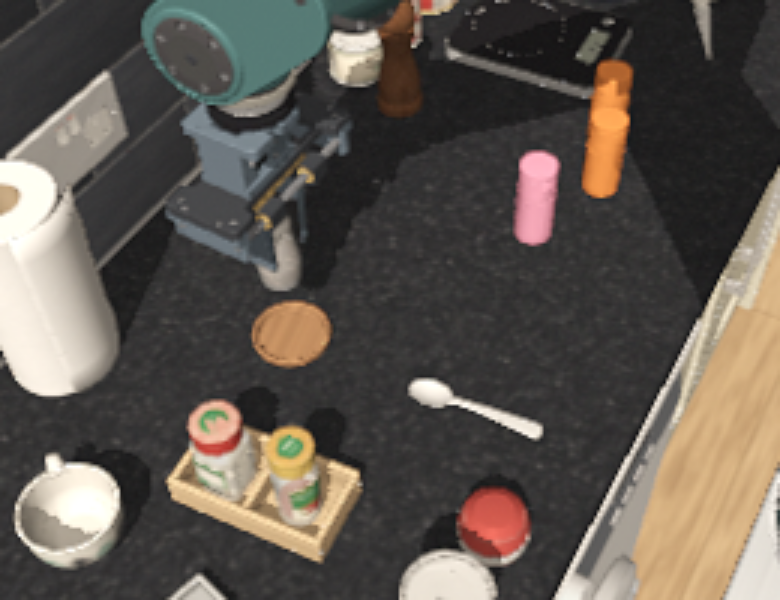

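View pics/w6.png

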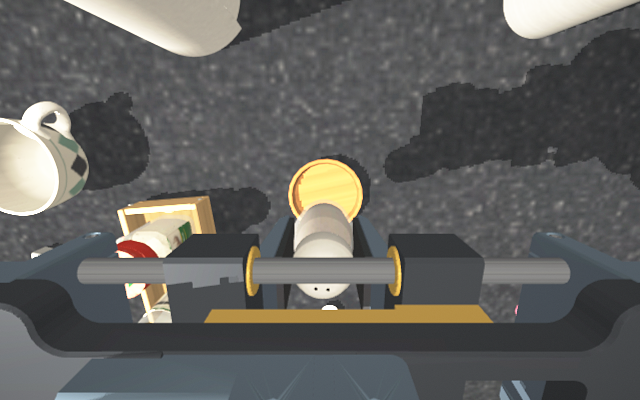

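```bash
python3 -m creep '{"turn":[[0,0,0],[0,0,0],[0,0,0],[0,0,0],[0,0,0],[0,0,0],[0,0,0],[0,0,0],[0,0,0],[0,0,0]],"delta_pos":[[0,0.5,5],[0,0.5,20],[0,0.5,40],[0,0.5,60],[0,0.5,76],[0,0.5,86],[0,0.5,91],[0,0.5,93.5],[0,0.5,94.5],[0,0.5,94.5]],"fingers":[25,25,25,25,25,25,25,25,25,25]}' && python3 -m creep '{"turn":[[0,0,0],[0,0,0],[0,0,0],[0,0,0],[0,0,0],[0,0,0],[0,0,0],[0,0,-30],[0,0,-65],[0,0,-100]],"delta_pos":[[0,0,0],[0,0,0],[0,0,0],[0,0,0],[0,0,0],[0,0,0],[0,0,-5],[0,0,-30],[0,0,-65],[0,0,-100]],"fingers":[40,45,55,65,65,65,65,65,65,65]}'; python3 -c "
from h import *
plan(436,77,60)"
```

```text
clock: 21.12
eef_pos: [646.8, 87.1, 46.9]
tcp_rot: [-3.142, 0.0, -0.001]
force: [-0.8, -0.0, -0.8]
grip_width: 37.4
clock: 21.95
eef_pos: [645.8, 87.1, 147.2]
tcp_rot: [-3.085, -0.595, 0.003]
force: [0.2, -1.1, 0.6]
grip_width: 65.2
t 21.95 at [645.8  87.1 147.2] psi 21.83 w 65.2 F [ 0.2 -1.1  0.6] j [0.1  0.39 1.86 0.   0.89 1.29]
  delta [-198.3  -68.6   87.6] turn [-0.   0.1 21.8]
```

```bash
python3 -m creep '{"turn":[[0,0,1],[0,0,5],[0,0,9],[0,0,13],[0,0,16],[0,0,18],[0,0,18],[0,0,18],[0,0,18],[0,0,18]],"delta_pos":[[-10,-4,0],[-35,-12,0],[-69,-24,0],[-103,-36,0],[-137,-48,0],[-167,-58,0],[-187,-65,0],[-196,-68,0],[-198,-68.5,0],[-198,-68.5,0]],"fingers":[40,40,40,40,40,40,40,40,40,40]}'; python3 -c "
from h import *
for n in ('wrist','scene','top'):
  p,d=eyes.capture(n); W=world(n,d); cv2.imwrite(f'pics/{n}7.png',p)
  for r in finder.silhouettes('spoon',n)[:1]:
    q=W[r['region']&(d>0)]; q=q[(q[:,2]>1.5)&(q[:,2]<16)][:,:2].astype(np.float32)
    rc=cv2.minAreaRect(q); vx=cv2.fitLine(q,cv2.DIST_HUBER,0,.01,.01).ravel(); print(n,r['score'],rc,np.degrees(np.arctan2(vx[1],vx[0])))
    for a in range(365,515,15):
      s=q[abs(q[:,0]-a)<7]; 
      if len(s): print(a,s[:,1].min().round(1),s[:,1].max().round(1),len(s))
plan(436,77,3)
"
```

```text
clock: 22.78
eef_pos: [437.9, 78.5, 147.0]
tcp_rot: [-3.14, -0.095, -0.002]
force: [0.7, -1.0, -0.2]
grip_width: 39.7
wrist 0.79 ((433.9616394042969, 76.10372161865234), (138.3585968017578, 28.747282028198242), 4.104706287384033) 6.9411006
365 58.0 73.9 51
380 58.3 74.8 134
395 61.8 75.7 124
410 64.1 76.6 112
425 67.5 77.5 99
440 69.7 78.4 84
455 71.5 83.8 102
470 64.6 93.5 277
485 65.0 93.9 294
500 68.0 92.2 154
scene 0.76 ((434.8470153808594, 74.40742492675781), (137.68719482421875, 26.217988967895508), 6.7177019119262695) 4.5218806
365 63.6 76.1 8
380 60.7 80.8 22
395 58.2 78.4 21
410 67.7 79.4 16
425 68.7 78.9 10
455 74.1 83.6 3
470 65.7 90.5 24
485 67.0 93.9 33
500 72.0 91.4 19
t 23.08 at [437.9  78.4 146.4] psi 3.48 w 40.1 F [0.6 0.3 0.6] j [0.12 0.08 2.27 0.   0.8  1.63]
  delta [ -2.    1.3 143.4] turn [0.  0.  3.5]
```

View pics/wrist7.png

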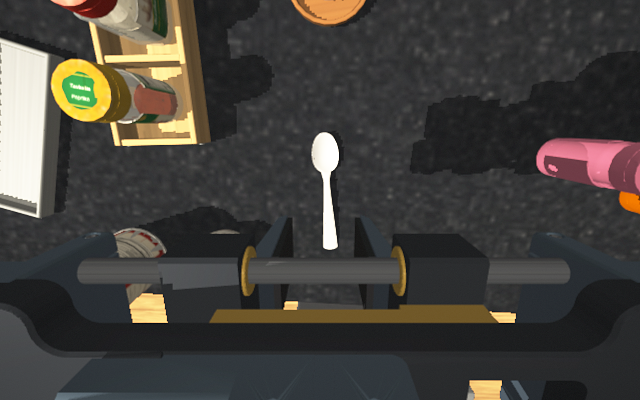

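View pics/scene7.png

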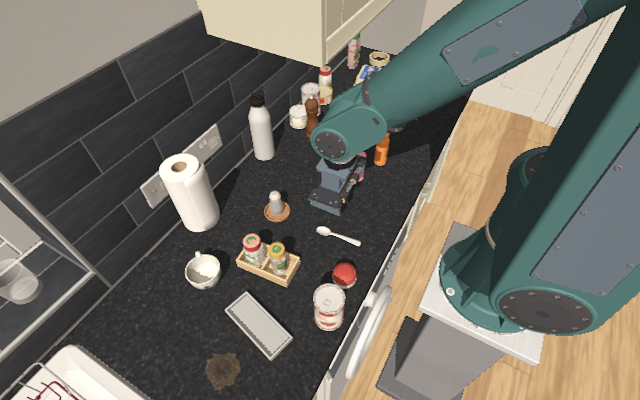

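```bash
python3 -m creep '{"turn":[[0,0,-1],[0,0,-2],[0,0,-3],[0,0,-3],[0,0,-3],[0,0,-3],[0,0,-3],[0,0,-3],[0,0,-3],[0,0,-3]],"delta_pos":[[-2,4,10],[-2,4,30],[-2,4,55],[-2,4,80],[-2,4,105],[-2,4,122],[-2,4,132],[-2,4,138],[-2,4,141.5],[-2,4,143]],"fingers":[40,40,40,40,40,40,40,40,40,40]}' && python3 -m creep '{"turn":[[0,0,0],[0,0,0],[0,0,0],[0,0,0],[0,0,0],[0,0,0],[0,0,0],[0,0,0],[0,0,0],[0,0,0]],"delta_pos":[[0,0,0],[0,0,0],[0,0,0],[0,0,0],[0,0,0],[0,0,0],[0,0,0],[0,0,0],[0,0,0],[0,0,0]],"fingers":[25,15,4,4,4,4,4,4,4,4]}' 15
```

```text
clock: 23.92
eef_pos: [435.8, 74.3, 3.5]
tcp_rot: [-3.137, -0.178, -0.0]
force: [0.0, -0.2, 0.1]
grip_width: 39.7
clock: 24.75
eef_pos: [435.7, 74.3, 3.8]
tcp_rot: [-3.137, -0.178, -0.001]
force: [-2.1, -0.1, 8.5]
grip_width: 8.7
```

```bash
python3 -m creep '{"turn":[[0,0,0],[0,0,0],[0,0,0],[0,0,0],[0,0,2],[0,0,5],[0,0,8],[0,0,12],[0,0,16],[0,0,20.6]],"delta_pos":[[0,0,-10],[0,0,-35],[0,0,-70],[3,-10,-105],[10,-36,-130],[18,-67,-150],[26,-98,-166],[35,-131,-166],[44,-164,-166],[53,-197,-166]],"fingers":[4,4,4,4,4,4,4,4,4,4]}' && python3 -c "
from h import *
plan(485.7,411.5,170,np.radians(-14.1))"
```

```text
clock: 25.58
eef_pos: [465.8, 277.8, 170.7]
tcp_rot: [-3.116, 0.391, -0.002]
force: [0.3, -1.1, -0.6]
grip_width: 8.7
t 25.58 at [465.8 277.8 170.7] psi -14.3 w 8.7 F [ 0.3 -1.1 -0.6] j [ 0.49  0.19  2.08 -0.    0.87  2.32]
  delta [ -13.7 -134.5    0.8] turn [-0.  -0.1 -0.2]
```

```bash
python3 -m creep '{"turn":[[0,0,0],[0,0,0],[0,0,0],[0,0,0],[0,0,0],[0,0,0],[0,0,0],[0,0,0],[0,0,0],[0,0,0]],"delta_pos":[[-3,-30,0],[-6,-61,0],[-9,-91,0],[-12,-117,0],[-13,-130,0],[-13.5,-135,0],[-13.5,-136,0],[-13.5,-136,20],[-13.5,-136,50],[-13.5,-136,80]],"fingers":[4,4,4,4,4,4,4,4,4,4]}' && python3 -c "
from h import *
plan(485.7,411.5,8,np.radians(-14.1))
p,d=eyes.capture('scene');cv2.imwrite('pics/s8.png',cv2.resize(p[200:400,180:440],None,fx=3,fy=3))
p,d=eyes.capture('wrist');cv2.imwrite('pics/w8.png',p)
"
```

```text
clock: 26.42
eef_pos: [486.3, 410.0, 89.6]
tcp_rot: [-3.117, 0.387, -0.002]
force: [1.2, -0.2, -0.6]
grip_width: 8.5
t 26.42 at [486.3 410.   89.6] psi -14.16 w 8.5 F [ 1.2 -0.2 -0.6] j [ 0.66  0.45  1.91 -0.    0.78  2.48]
  delta [-1.  -1.2 81.6] turn [-0.1 -0.1 -0.1]
```

View pics/w8.png

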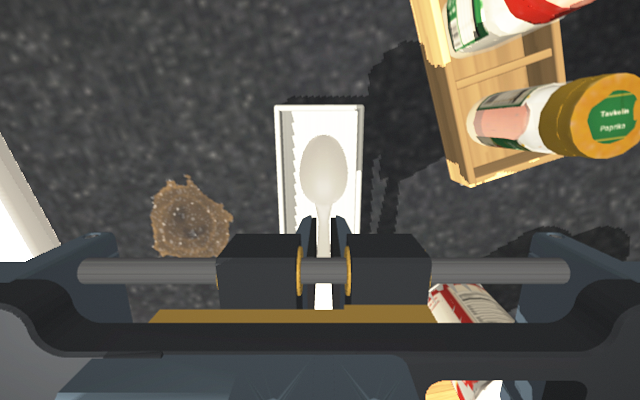

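View pics/s8.png

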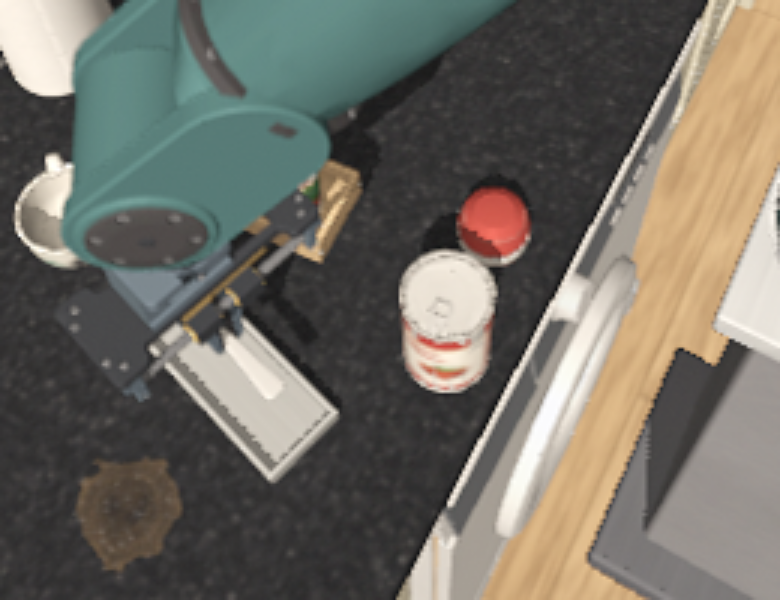

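```bash
python3 -m creep '{"turn":[[0,0,0],[0,0,0],[0,0,0],[0,0,0],[0,0,0],[0,0,0],[0,0,0],[0,0,0],[0,0,0],[0,0,0]],"delta_pos":[[0,-1,8],[0,-1,23],[0,-1,40],[0,-1,55],[0,-1,66],[0,-1,73],[0,-1,77],[0,-1,79.5],[0,-1,80.5],[0,-1,81]],"fingers":[4,4,4,4,4,4,4,4,4,4]}' && python3 -m creep '{"turn":[[0,0,0],[0,0,0],[0,0,0],[0,0,0],[0,0,0],[0,0,0],[0,0,0],[0,0,0],[0,0,0],[0,0,0]],"delta_pos":[[0,0,0],[0,0,0],[0,0,0],[0,0,0],[0,0,0],[0,0,0],[0,0,-5],[0,0,-30],[0,0,-65],[0,0,-100]],"fingers":[12,17,22,22,22,22,22,22,22,22]}'
```

```text
clock: 27.35
eef_pos: [486.5, 412.4, 8.8]
tcp_rot: [-3.117, 0.386, -0.001]
force: [0.0, 0.5, -0.2]
grip_width: 8.7
clock: 28.18
eef_pos: [485.6, 411.7, 109.2]
tcp_rot: [3.116, -0.386, -0.002]
force: [0.8, 0.6, 0.6]
grip_width: 22.0
```

```bash
python3 -m creep '{"turn":[[0,0,0],[0,0,0],[0,0,0],[0,0,0],[0,0,0],[0,0,0],[0,0,0],[0,0,0],[0,0,0],[0,0,0]],"delta_pos":[[0,0,-25],[0,0,-60],[0,0,-95],[0,5,-125],[4,35,-125],[8,70,-125],[12,105,-125],[16,140,-125],[20,175,-125],[24,205,-125]],"fingers":[22,22,22,22,22,22,22,22,22,22]}' && python3 -m creep '{"turn":[[0,0,0],[0,0,0],[0,0,0],[0,0,0],[0,0,0],[0,0,0],[0,0,0],[0,0,0],[0,0,0],[0,0,0]],"delta_pos":[[10,35,0],[20,70,0],[30,105,0],[40,140,0],[50,175,0],[50,200,0],[50,220,0],[50,220,0],[50,220,0],[50,220,0]],"fingers":[22,22,22,22,22,22,22,22,22,22]}' ; python3 -c "
from h import *
for n in ('scene','top'):
  p,d=eyes.capture(n); W=world(n,d); cv2.imwrite(f'pics/{n}9.png',cv2.resize(p[180:380,180:440] if n=='scene' else p[100:280,170:400],None,fx=3,fy=3))
  for th in 'tall_jar short_jar salt_pot spoon big_tin cup timer'.split():
    for r in finder.silhouettes(th,n)[:1]:
      q=W[r['region']&(d>0)]; zt=np.percentile(q[:,2],95); tp=q[q[:,2]>zt-8]; v=cv2.fitLine(q[q[:,2]>5][:,:2].astype(np.float32),2,0,.01,.01).ravel() if th=='spoon' else 0
      print(n,th,round(r['score'],2),'zt',zt.round(),'topc',((tp.min(0)+tp.max(0))/2).round(),((q.min(0)+q.max(0))/2).round(),v)
"
```

```text
clock: 29.02
eef_pos: [458.6, 205.7, 233.7]
tcp_rot: [3.118, -0.386, 0.0]
force: [1.0, 0.0, -0.5]
grip_width: 22.1
clock: 29.85
eef_pos: [454.4, -17.8, 233.7]
tcp_rot: [-3.118, 0.387, -0.001]
force: [-0.4, -0.4, 1.3]
grip_width: 22.1
scene tall_jar 0.82 zt 107.0 topc [ 456. -282.  104.] [ 457. -336.   53.] 0
scene short_jar 0.92 zt 106.0 topc [601. 261. 103.] [625. 264.  54.] 0
scene salt_pot 0.51 zt 94.0 topc [642.  90.  91.] [643.  93.  50.] 0
scene spoon 0.8 zt 15.0 topc [486. 413.  13.] [486. 413.  11.] [ 9.7030115e-01 -2.4190024e-01  4.8897775e+02  4.1363004e+02]
scene big_tin 0.58 zt 110.0 topc [341. 305. 108.] [341. 288.  55.] 0
scene cup 0.65 zt 61.0 topc [685. 377.  59.] [704. 371.  31.] 0
scene timer 0.65 zt 56.0 topc [355. 193.  53.] [353. 196.  32.] 0
top tall_jar 0.81 zt 108.0 topc [ 485. -362.  107.] [ 485. -362.   56.] 0
top short_jar 0.51 zt 106.0 topc [600. 259. 104.] [607. 265.  58.] 0
top salt_pot 0.49 zt 95.0 topc [648.  84.  92.] [644.  84.  63.] 0
top spoon 0.56 zt 14.0 topc [488. 409.  12.] [488. 409.   9.] [ 9.7193068e-01 -2.3526749e-01  4.9649103e+02  4.1010419e+02]
top big_tin 0.72 zt 111.0 topc [340. 302. 109.] [341. 303.  60.] 0
top cup 0.83 zt 61.0 topc [687. 375.  59.] [688. 375.  32.] 0
top timer 0.65 zt 57.0 topc [356. 189.  54.] [357. 188.  28.] 0
```

View pics/scene9.png

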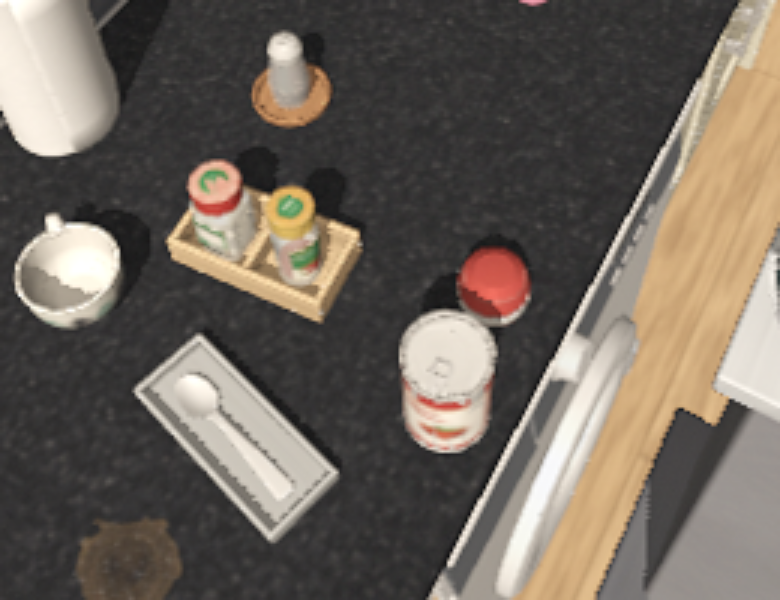

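View pics/top9.png

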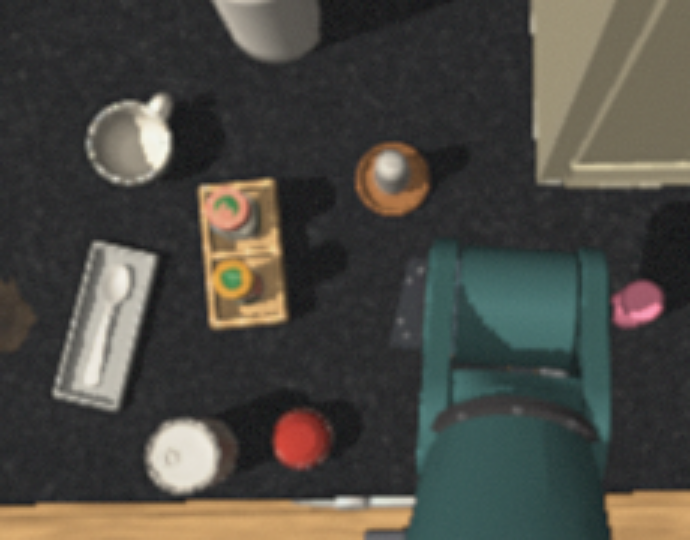

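```bash
python3 -m creep '{"turn":[[0,0,0],[0,0,0],[0,0,0],[0,0,0],[0,0,0],[0,0,0],[0,0,0],[0,0,0],[0,0,0],[0,0,0]],"delta_pos":[[0,0,0],[0,0,0],[0,0,0],[0,0,0],[0,0,0],[0,0,0],[0,0,0],[0,0,0],[0,0,0],[0,0,0]],"fingers":[22,22,22,22,22,22,22,22,22,22]}'; python3 -c "
from h import *
for n in ('scene','top'):
  p,d=eyes.capture(n); W=world(n,d)
  for nm,x,y in (('tall',524,252),('short',599,258),('salt',647,87)):
    q=W[(d>0)&(abs(W[...,0]-x)<34)&(abs(W[...,1]-y)<34)&(W[...,2]>45)]
    for lo,hi in ((60,72),(85,92),(93,125)):
      s=q[(q[:,2]>lo)&(q[:,2]<hi)]
      if len(s): print(n,nm,lo,s.min(0).round(),s.max(0).round())
"
```

```text
clock: 31.48
eef_pos: [454.3, -18.1, 233.5]
tcp_rot: [-3.118, 0.386, -0.0]
force: [-0.1, 0.5, 0.8]
grip_width: 21.9
scene tall 60 [503. 240.  60.] [538. 274.  72.]
scene tall 85 [503. 248.  85.] [521. 272.  92.]
scene tall 93 [503. 233.  93.] [544. 275. 116.]
scene short 60 [578. 247.  60.] [613. 286.  72.]
scene short 85 [578. 246.  86.] [617. 284.  92.]
scene short 93 [578. 239.  93.] [623. 284. 108.]
scene salt 60 [629.  75.  60.] [661. 107.  71.]
scene salt 85 [633.  71.  85.] [661. 102.  92.]
scene salt 93 [636.  78.  93.] [654.  97.  96.]
top tall 60 [504. 232.  63.] [533. 255.  71.]
top tall 85 [505. 245.  91.] [505. 258.  91.]
top tall 93 [505. 230.  93.] [545. 271. 118.]
top short 60 [579. 236.  61.] [622. 281.  72.]
top short 85 [579. 236.  86.] [612. 254.  91.]
top short 93 [578. 237.  93.] [623. 281. 109.]
top salt 60 [631.  68.  60.] [644. 101.  69.]
top salt 85 [632.  71.  85.] [662. 100.  92.]
top salt 93 [637.  71.  93.] [657.  96.  97.]
```

All within tolerance and upright; handing in.

```bash
python3 -c "
from cell import order
print(order.finish_job())"
```

```text
the job is handed in; nothing more can be done
None
```

I moved all four items and handed the job in at about 31.5 s of the 118 s. No verdict was reported.

- **Jars:** The short jar stands in the rack's far bay and the tall jar in its near bay. In the last scene and top pictures both are upright, within about 5 mm of their bay centres, with their tops at the height expected on the rack floor.
- **Salt shaker:** It stands upright in the salt dish, within a few millimetres of its centre. The two cameras differ by about 6 mm on where its top is.
- **Spoon:** It lies in the tray within about 5 mm of its centre and along its length (axis about -14°, as the tray's).
- **Bystanders:** The tin, cup and egg timer read within 2 mm of their first measured positions. The arm is clear of everything.

**Checks that disagreed:**
- When I retracted from the salt dish I typed a turn by mistake, so the open gripper rotated about 22° as it rose. The pictures afterwards showed the shaker undisturbed.
- In the final check the network's best `tall_jar` hits were the orange look-alikes. I checked the real tall jar from the depth data in the rack instead.

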